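Turn the tea tin's label to the stock reader

ROBOT

A 6-joint arm with a two-finger parallel gripper is mounted at the origin on the work surface. World frame = base frame: x ahead of the robot, y to its left, z up, the work surface at z = 0. Lengths are in m, angles in rad, forces in N, time in s.
With the tool pointing down it reaches from about 0.25 to 0.725 m from the base axis. Payload 4 kg.
Tool frame: the origin (TCP) lies at the very end of the fingers, on their centre line; the grasp point (between the pads) lies 19 mm behind it; z points along the fingers, y is the line along which they close (so a half turn about z gives the same grasp; the last joint's range is limited). The gripper opens to 85 mm and grips with 20 to 120 N. Pads are 22 mm wide; open, the fingers measure 114 mm over their backs; the gripper's body (76 mm by 85 mm) begins 54 mm behind the grasp point. The pads swing forward as they close: fully open they stand 13 mm farther back than shut.
Start: joints at [-1.264, 0.241, 0.005, 1.335, 0, 1.571], TCP at [0.151, -0.477, 0.231] pointing down, gripper open.
Joint ranges: [-2.72, 2.72], [-1.05, 1.87], [-1.09, 1.28], [-1.99, 2.15], [-1.42, 1.44], [-3.14, 3.14]. Speed limits (rad/s): [2.79, 2.79, 3.14, 3.14, 3.14, 3.14].

INTERFACE

Orientations are given as a unit quaternion [x, y, z, w].
In Python, from workcell import monitor, viewer, job gives the robot as it stands.
- The arm moves only by the tool arm_command, never from a script. Its argument "increments" is a list of rows, each an object of numbers: "dx", "dy", "dz": the shift along the tool's x, y, z in cm; "wx", "wy", "wz": the turn, a rotation vector about the tool's x, y, z in rad; "grip": the finger opening in cm, from 0 to 8.54. In form: [{"dx": .., "dy": .., "dz": .., "wx": .., "wy": .., "wz": .., "grip": ..}, ...]. A call has 1 to 10 rows; each row is the pose to reach, as a shift and turn from the pose commanded when the call began, along the tool's axes at that moment; what a row does not reach only later rows make up. A row lasts 1/10 s, in which the tool goes at most 50 mm and 8.59 degrees, less where a joint would pass 70% of its speed; a pose out of reach is approached as far as the arm can. A call with a gripper value outside its range is refused whole. The fingers move at their own pace and stop on an object; the grip force is fixed at half the most. Time passes only in rows, so rows that repeat a pose let the fingers close. It gives the time, the measured TCP pose, the force, the opening and the grip force at its end, in the units of the state.
- monitor.get_obs(): the state, without advancing time (a new reading comes with each control period).
- viewer.camera(name): name is "side" or "top"; returns (picture, depth): 420x560x3 uint8, red, green, blue; 420x560 float32, m along the optical axis (not along the pixel's ray), 0 where there is no reading.
- viewer.get_calibration(name): a dict with "fovy" (degrees; the focal length in pixels is half the picture's height over the tangent of half this angle, whatever the lens; pixels are square), "cx", "cy" (the principal point, pixels), "dist_coeffs" ([k1, k2, p1, p2, k3] as OpenCV has them; the pictures are not rectified), "view" (4x4, takes a point from world to camera coordinates). Camera axes: x right, y up, looking along -z (the intrinsics and any distortion apply to the point x, -y, -z); pixel columns grow to the right and rows downward; lengths in m; the calibration is good to about 2 mm. A picture is of the moment at which its call begins. get_calibration takes no time and is no camera call.
- job.job_done(): hands the job in; it is judged then, once.
The state is a dict: "clock": time; "joint_pos": joint angles; "joint_vel": joint speeds; "tau": joint torques, N m; "eef_pos": TCP position; "tool_rot": TCP orientation; "ft_force": force on the tool from outside, world axes, zero at the start; "ft_torque": the same for the moment, N m; "grip_width": finger opening in m; "grasp_force": force on a finger pad.
Only numpy, scipy, OpenCV 4.12 (cv2) and the standard library are available. Lean on these libraries where they do the work, as an engineer would, in place of code of your own. Each camera call takes 0.05 s, during which the arm holds its last target. There are 200 camera calls.

TASK

Present the tall tea tin to the stock reader: take it off the bamboo board and stand it in the middle of the reader's round pad, turned so that its label squarely faces the reader's window. Keep the tin upright all the way, set it down rather than letting it drop, and leave everything else where it is.

Things in the scene. Friction and masses are not known exactly. Their poses are not given: they have to be found in the camera images.
- tall_tin: tall tea tin: dark metal cylinder, 52 mm in diameter, 110 mm tall, 0.2 kg, on the board. A white label with printed bars covers 85 degrees of its side; a white seal strip 18 mm wide runs from the label up over the rim to the lid's centre, so the label's side shows from above. Origin: centre of underside; z up its axis, x out through the label's middle.
- label (a point): middle of the tall tin's label: on its side, 26 mm out from its axis along the tin's x, 50 mm above its underside.
- reader: stock reader, fixed: grey footplate (8 mm thick, x -60 to +135, y -55 to +55 mm) with a low round black pad (84 mm in diameter, top 14 mm above the bench) and a white block (x +90 to +135, 100 mm wide, top at 120 mm) with a dark upright window facing the pad. Origin: on the bench below the pad's centre; x points from the pad square into the window, z up.
- pad (a point): centre of the top of the reader's round pad, 14 mm above the bench.
- window (a point): middle of the reader's window: 90 mm from the pad's centre along the reader's x, 66 mm above the bench.
- board: the bamboo board on which the two tins and the soy dish stand: 200 x 280 mm, 12 mm thick, fixed to the bench. Origin: centre of its underside; z up, x along its 200 mm side.
- short_tin: a short tea tin of the same make, 52 mm in diameter but only 60 mm tall, also with a label; a bystander on the board. Origin: centre of its underside, z up.
- soy_dish: a white ceramic soy dish on the board, 68 mm across, 18 mm high; a bystander. Origin: centre of its underside.
- bento_low: the lower tier of the white plastic bento stack, 94 x 174 mm, 55 mm high, at the back of the bench; a bystander. Origin: centre of its underside.
- bento_top: the upper bento tier, same size, standing on the lower one; a bystander. Origin: centre of its underside.
- skewers: a bamboo cup holding skewers, 60 mm in diameter, cup 100 mm high, skewers up to 190 mm, at the back; a bystander. Origin: centre of its underside.
- bowl: a white ceramic rice bowl, 120 mm across, 60 mm high, at the back; a bystander. Origin: centre of its underside.
- spatula: a hard silicone spatula 270 mm long, lying at the left side of the bench, pointing away from the robot; a bystander.
Mind the look-alikes: they are no part of the job. Leave any blue or green look-alike of the tall_tin alone.

How it is judged:
By the outcome, as a careful person would: the job done as asked, in the order asked, and still so for the second after the job is handed in, with the robot touching nothing.
It also fails if it takes over 42 s, if anything falls off the work surface, if the arm or the gripper's body presses on something with over 40 N, if the wrist force passes 120 N, or if a joint passes its speed limit or range.

## Working session

There is one attempt and no reset: what is moved stays moved. The work goes in short steps, Python scripts to look and compute and a tool call to move; the robot and the scene stay as the last step left them, time stands still between calls to the robot, and variables do not carry over. Pictures are saved under pics/ and viewed, at most 10 in all, crops included, and the job is handed in when it is done.

Besides the shell and the picture viewer there is one more tool, called after "Emit:" in YAML: its name, and indented under it one key for each argument. arm_command: Moves the arm, as the interface text tells. Its arguments: {"type":"object","properties":{"increments":{"type":"array","items":{"type":"object","properties":{"dx":{"type":"number"},"dy":{"type":"number"},"dz":{"type":"number"},"wx":{"type":"number"},"wy":{"type":"number"},"wz":{"type":"number"},"grip":{"type":"number"}}}}},"required":["increments"]}

```bash
mkdir -p pics; cat > h.py <<'E'
import numpy as np,cv2
from workcell import monitor,viewer,job
def cal(n):
    c=viewer.get_calibration(n);f=210/np.tan(np.radians(c['fovy'])/2)
    return np.array([[f,0,c['cx']],[0,f,c['cy']],[0,0,1]]),np.array(c['dist_coeffs'],float),np.array(c['view'],float)
def ray(n,uv):
    K,d,V=cal(n);p=cv2.undistortPoints(np.array(uv,float).reshape(-1,1,2),K,d,None,None).reshape(-1,2)
    D=np.c_[p[:,0],-p[:,1],-np.ones(len(p))]@V[:3,:3]
    return -V[:3,:3].T@V[:3,3],D      # D per unit optical depth
def atz(n,uv,z):
    o,D=ray(n,uv);return o+D*((z-o[2])/D[:,2])[:,None]
def atd(n,uv,dep):
    o,D=ray(n,uv);return o+D*np.array([dep[int(round(v)),int(round(u))] for u,v in uv])[:,None]
def snap(n,tag):
    im,d=viewer.camera(n);cv2.imwrite(f'pics/{tag}.png',im[:,:,::-1]);np.savez(f'{tag}.npz',im=im,d=d);return im,d
E
python3 - <<'E'
from h import *
for n in('top','side'): snap(n,n+'0');print(cal(n))
print(monitor.get_obs())
E
```

```text
(array([[399.72622296,   0.        , 280.28137439],
       [  0.        , 399.72622296, 211.03586734],
       [  0.        ,   0.        ,   1.        ]]), array([-0.09114222,  0.        ,  0.        ,  0.        ,  0.        ]), array([[-8.50268936e-03, -9.99963830e-01, -2.08937623e-04,
        -1.13054390e-02],
       [ 9.96024583e-01, -8.48772185e-03,  8.86734980e-02,
        -5.93433194e-01],
       [-8.86720641e-02,  5.45856200e-04,  9.96060725e-01,
        -1.01383940e+00],
       [ 0.00000000e+00,  0.00000000e+00,  0.00000000e+00,
         1.00000000e+00]]))
(array([[486.13278323,   0.        , 276.8322686 ],
       [  0.        , 486.13278323, 214.30139505],
       [  0.        ,   0.        ,   1.        ]]), array([0.0070491, 0.       , 0.       , 0.       , 0.       ]), array([[-0.99424566, -0.10704377, -0.00414823,  0.59344768],
       [ 0.06266483, -0.61257854,  0.78792173, -0.11423705],
       [-0.08688323,  0.78312781,  0.61576143, -1.30341255],
       [ 0.        ,  0.        ,  0.        ,  1.        ]]))
{'clock': 0.1, 'joint_pos': array([-1.26398797e+00,  2.41310840e-01,  3.84536443e-03,  1.33518877e+00,
        1.14617810e-05,  1.57079657e+00]), 'joint_vel': array([-0.00172829, -0.00155118,  0.00533774,  0.00082591,  0.00061846,
        0.00113958]), 'tau': array([-2.21836638e-05, -3.73137975e+01,  2.53010076e+01,  1.08374428e-02,
        3.79890560e-05, -3.14599610e-06]), 'eef_pos': array([ 0.15084069, -0.47610907,  0.23051017]), 'tool_rot': array([ 9.88256229e-01,  1.52803022e-01, -1.36284645e-04, -9.18926869e-04]), 'ft_force': array([0.19649597, 0.38466716, 0.3432305 ]), 'ft_torque': array([-0.01717469, -0.03046117,  0.03444415]), 'grasp_force': 0.0, 'grip_width': 0.08552425872655307}
```

View pics/top0.png

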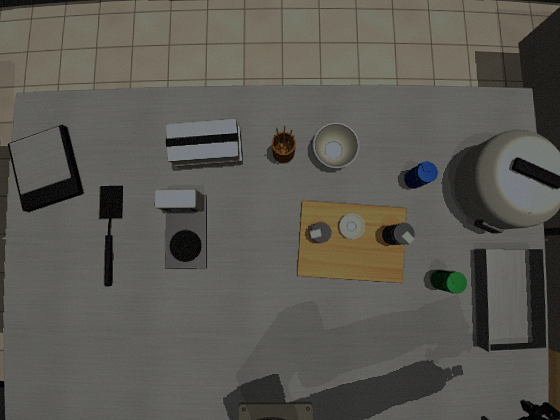

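View pics/side0.png

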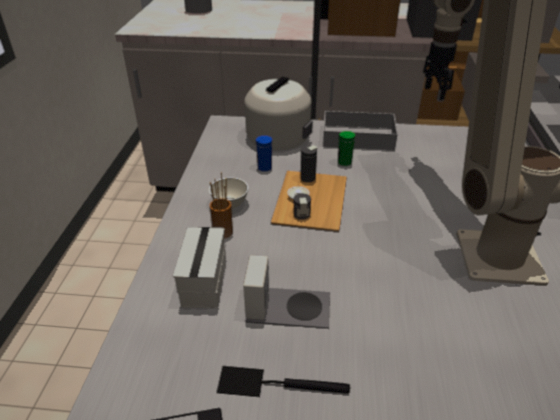

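```bash
python3 - <<'E'
import cv2,numpy as np
im=cv2.imread('pics/top0.png')
a=cv2.resize(im[210:260,370:430],None,fx=6.6,fy=6.6,interpolation=cv2.INTER_CUBIC)
b=cv2.resize(im[175:285,145:225],None,fx=5,fy=5,interpolation=cv2.INTER_CUBIC)
c=np.zeros((550,800,3),np.uint8);c[:a.shape[0],:a.shape[1]]=a;c[:550,400:800]=b
c=np.clip(c*1.6,0,255).astype(np.uint8);cv2.imwrite('pics/crop1.png',c)
E
```

```text
(no output)
```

View pics/crop1.png

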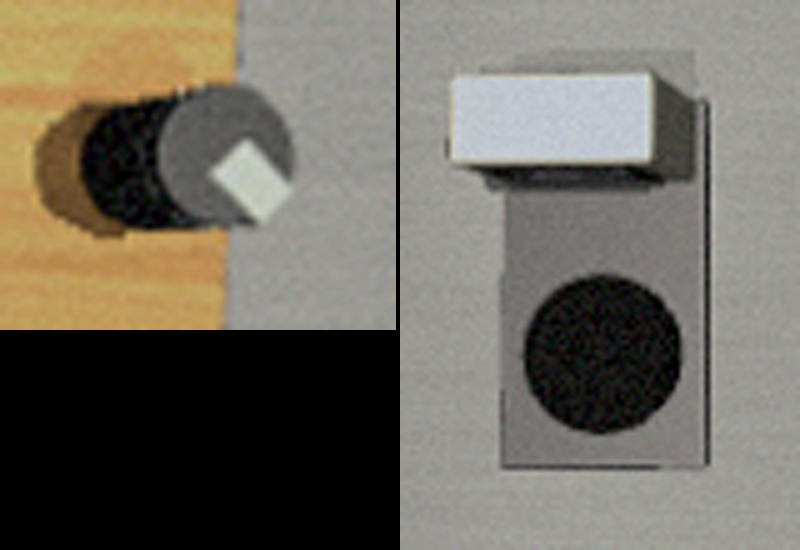

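```bash
cat >> h.py <<'E'
def cA(p): return [( (x+.5)/6.6-.5+370,(y+.5)/6.6-.5+210) for x,y in p]
def cB(p): return [( (x-400+.5)/5-.5+145,(y+.5)/5-.5+175) for x,y in p]
E
python3 - <<'E'
from h import *
np.set_printoptions(precision=4,suppress=True)
d=np.load('top0.npz')['d']
P=atz('top',cA([(227,153),(158,153),(296,153),(227,84),(227,222),(228,155),(279,207),(248,138),(264,226),(209,172),(294,188)]),.122);print('tin\n',P)
print('lid depth',atd('top',cA([(200,120)]),d))
v=P[6]-P[5];print('yaw',np.degrees(np.arctan2(v[1],v[0])))
for a,b in((9,8),(7,10)): 
  v=P[b]-P[a];print(np.degrees(np.arctan2(v[1],v[0])))
Q=atz('top',cB([(602.5,353.5),(523,353.5),(682,353.5),(602.5,273),(602.5,434)]),.014);print('pad\n',Q)
print(atd('top',cB([(602,353)]),d))
B=atz('top',cB([(451,72),(652,72),(652,162),(450,162)]),.12);print('block',B)
F=atz('top',cB([(502,466),(709,466),(709,100),(502,190)]),.008);print('foot',F)
# lid by depth
h=[]
K,dd,V=cal('top')
uv=[(u,v) for v in range(205,265) for u in range(375,435)]
W=atd('top',uv,d);m=(W[:,2]>.112)&(W[:,2]<.13);L=W[m];print(m.sum(),np.median(L,0),(L.max(0)+L.min(0))/2,np.ptp(L,axis=0))
W=atd('top',[(u,v) for v in range(180,215) for u in range(140,210)],d);L=W[(W[:,2]>.113)&(W[:,2]<.127)]
print('block top',len(L),cv2.minAreaRect((L[:,:2]*1000).astype(np.float32)),np.median(L[:,2]))
# side view check
d=np.load('side0.npz')['d']
print('pad side',atz('side',[(305,306)],.014))
W=atd('side',[(u,v) for v in range(135,190) for u in range(295,325)],d);L=W[(W[:,2]>.117)&(W[:,2]<.13)];print('lid side',len(L),np.median(L,0))
E
```

```text
tin
 [[ 0.5306 -0.3093  0.122 ]
 [ 0.5309 -0.2841  0.122 ]
 [ 0.5303 -0.3346  0.122 ]
 [ 0.5554 -0.3101  0.122 ]
 [ 0.5058 -0.3085  0.122 ]
 [ 0.5298 -0.3096  0.122 ]
 [ 0.511  -0.3277  0.122 ]
 [ 0.5359 -0.3171  0.122 ]
 [ 0.5042 -0.322   0.122 ]
 [ 0.5238 -0.3025  0.122 ]
 [ 0.5177 -0.3334  0.122 ]]
lid depth [[ 0.5426 -0.3     0.1211]]
yaw -136.2883160479001
-135.17841244501707
-138.1669373998935
pad
 [[0.5061 0.2346 0.014 ]
 [0.5063 0.277  0.014 ]
 [0.5059 0.1925 0.014 ]
 [0.5485 0.235  0.014 ]
 [0.464  0.2343 0.014 ]]
[[0.5064 0.2355 0.0114]]
block [[0.6407 0.2846 0.12  ]
 [0.6396 0.187  0.12  ]
 [0.5963 0.1865 0.12  ]
 [0.5972 0.2842 0.12  ]]
foot [[0.4471 0.2893 0.008 ]
 [0.4468 0.1791 0.008 ]
 [0.6406 0.1803 0.008 ]
 [0.5934 0.2912 0.008 ]]
384 [ 0.53   -0.3072  0.1223] [ 0.5314 -0.307   0.121 ] [0.0505 0.0494 0.0179]
block top 765 ((617.2807006835938, 235.92588806152344), (45.2310791015625, 98.7726821899414), 1.8180149793624878) 0.12000085108544978
pad side [[0.5041 0.2378 0.014 ]]
lid side 136 [ 0.5299 -0.3042  0.1218]
```

Look-alikes: the blue can (427,171), the green can (455,281) and the short dark tin (319,233, 60 mm tall). The dark tin with the seal at (404,233) is the target, because its lid is at z=0.122 (board 12 + 110 mm). The crop confirms it: the label side points down-right, at a yaw of about -136°.

```bash
cat >> h.py <<'E'
from scipy.spatial.transform import Rotation as R
def tgt(p,yaw):  # tool-down target with tool-x yaw (deg): shift cm, rotvec, from measured pose
    o=monitor.get_obs();r=R.from_quat(o['tool_rot']);t=R.from_euler('z',yaw,degrees=True)*R.from_euler('x',180,degrees=True)
    print('shift cm',(r.inv().apply(np.array(p)-o['eef_pos'])*100).round(2),'rot',(r.inv()*t).as_rotvec().round(4),'tcp',o['eef_pos'].round(4),'yaw',np.degrees(np.arctan2(*r.as_matrix()[[1,0],[0,0]])).round(2),'w',round(o['grip_width'],4),'q',o['joint_pos'].round(2),'t',round(o['clock'],2))
E
python3 -c "
from h import *
tgt((.5305,-.3075,.20),43.7)"
```

```text
shift cm [41.29 -4.6   3.06] rot [-1.800e-03 -4.000e-04 -4.559e-01] tcp [ 0.1508 -0.4761  0.2305] yaw 17.58 w 0.0855 q [-1.26  0.24  0.    1.34  0.    1.57] t 0.1
```

Emit:
arm_command:
  increments:
    - {"dx": 2,"dy": -0.2,"wz": -0.03,"grip": 8.5}
    - {"dx": 6,"dy": -0.7,"wz": -0.08,"grip": 8.5}
    - {"dx": 10.5,"dy": -1.2,"wz": -0.13,"grip": 8.5}
    - {"dx": 15,"dy": -1.7,"wz": -0.18,"grip": 8.5}
    - {"dx": 20,"dy": -2.2,"wz": -0.23,"grip": 8.5}
    - {"dx": 25,"dy": -2.8,"wz": -0.28,"grip": 8.5}
    - {"dx": 30,"dy": -3.3,"wz": -0.33,"grip": 8.5}
    - {"dx": 34.5,"dy": -3.8,"wz": -0.38,"grip": 8.5}
    - {"dx": 38.5,"dy": -4.3,"wz": -0.42,"grip": 8.5}
    - {"dx": 41.3,"dy": -4.6,"dz": 1,"wz": -0.456,"grip": 8.5}

```text
validation failed for argument at $.in...
```

Emit:
arm_command:
  increments:
    - {"grip": 8.5}
    - {"grip": 8.5}
    - {"grip": 8.5}

```text
validation failed for argument at $.in...
```

```bash
python3 -c "
from h import *
tgt((.5305,-.3075,.068),43.7)"
```

```text
shift cm [41.29 -4.58 16.26] rot [-1.800e-03 -4.000e-04 -4.559e-01] tcp [ 0.1508 -0.4761  0.2305] yaw 17.58 w 0.0855 q [-1.26  0.24  0.    1.34  0.    1.57] t 0.1
```

Emit:
arm_command:
  increments:
    - {"dx": 2,"dy": -0.2,"dz": 0,"wx": 0,"wy": 0,"wz": -0.03,"grip": 8.5}
    - {"dx": 6,"dy": -0.7,"dz": 0,"wx": 0,"wy": 0,"wz": -0.08,"grip": 8.5}
    - {"dx": 10.5,"dy": -1.2,"dz": 0,"wx": 0,"wy": 0,"wz": -0.13,"grip": 8.5}
    - {"dx": 15,"dy": -1.7,"dz": 0,"wx": 0,"wy": 0,"wz": -0.18,"grip": 8.5}
    - {"dx": 20,"dy": -2.2,"dz": 0,"wx": 0,"wy": 0,"wz": -0.23,"grip": 8.5}
    - {"dx": 25,"dy": -2.8,"dz": 0,"wx": 0,"wy": 0,"wz": -0.28,"grip": 8.5}
    - {"dx": 30,"dy": -3.3,"dz": 0,"wx": 0,"wy": 0,"wz": -0.33,"grip": 8.5}
    - {"dx": 34.5,"dy": -3.8,"dz": 0,"wx": 0,"wy": 0,"wz": -0.38,"grip": 8.5}
    - {"dx": 38.5,"dy": -4.3,"dz": 0.5,"wx": 0,"wy": 0,"wz": -0.42,"grip": 8.5}
    - {"dx": 41.3,"dy": -4.6,"dz": 1,"wx": -0.002,"wy": 0,"wz": -0.456,"grip": 8.5}

```text
clock: 1.1
eef_pos: [0.5331, -0.3062, 0.2204]
tool_rot: [0.927, 0.374, 0.0, 0.001]
ft_force: [-1.0, -1.7, -1.3]
grip_width: 0.0852
grasp_force: 0.0
```

Emit:
arm_command:
  increments:
    - {"dx": 0,"dy": 0,"dz": 0,"wx": 0,"wy": 0,"wz": 0,"grip": 8.5}
    - {"dx": 0,"dy": 0,"dz": 0,"wx": 0,"wy": 0,"wz": 0,"grip": 8.5}
    - {"dx": 0,"dy": 0,"dz": 0,"wx": 0,"wy": 0,"wz": 0,"grip": 8.5}

```text
clock: 1.4
eef_pos: [0.5299, -0.3085, 0.2212]
tool_rot: [0.928, 0.372, -0.0, 0.001]
ft_force: [-0.0, -0.2, -0.0]
grip_width: 0.0846
grasp_force: 0.0
```

```bash
python3 -c "
from h import *
tgt((.5305,-.3075,.068),43.7)"
```

```text
shift cm [ 0.13 -0.05 15.32] rot [ 0.0011  0.0011 -0.0011] tcp [ 0.5299 -0.3085  0.2212] yaw 43.64 w 0.0846 q [-0.53  0.47  0.32  1.41 -0.    1.85] t 1.4
```

Emit:
arm_command:
  increments:
    - {"dx": 0.1,"dy": 0,"dz": 1.5,"wx": 0,"wy": 0,"wz": 0,"grip": 8.5}
    - {"dx": 0.1,"dy": 0,"dz": 3.5,"wx": 0,"wy": 0,"wz": 0,"grip": 8.5}
    - {"dx": 0.1,"dy": 0,"dz": 5.5,"wx": 0,"wy": 0,"wz": 0,"grip": 8.5}
    - {"dx": 0.1,"dy": 0,"dz": 7.5,"wx": 0,"wy": 0,"wz": 0,"grip": 8.5}
    - {"dx": 0.1,"dy": 0,"dz": 9.5,"wx": 0,"wy": 0,"wz": 0,"grip": 8.5}
    - {"dx": 0.1,"dy": 0,"dz": 11.5,"wx": 0,"wy": 0,"wz": 0,"grip": 8.5}
    - {"dx": 0.1,"dy": 0,"dz": 13.2,"wx": 0,"wy": 0,"wz": 0,"grip": 8.5}
    - {"dx": 0.1,"dy": 0,"dz": 14.6,"wx": 0,"wy": 0,"wz": 0,"grip": 8.5}
    - {"dx": 0.1,"dy": 0,"dz": 15.2,"wx": 0,"wy": 0,"wz": 0,"grip": 8.5}
    - {"dx": 0.1,"dy": 0,"dz": 15.2,"wx": 0,"wy": 0,"wz": 0,"grip": 8.5}

```text
clock: 2.4
eef_pos: [0.5303, -0.3081, 0.0689]
tool_rot: [0.928, 0.371, -0.0, 0.0]
ft_force: [-0.4, -0.1, -0.2]
grip_width: 0.0851
grasp_force: 0.0
```

Emit:
arm_command:
  increments:
    - {"dx": 0,"dy": 0,"dz": 0,"wx": 0,"wy": 0,"wz": 0,"grip": 8}
    - {"dx": 0,"dy": 0,"dz": 0,"wx": 0,"wy": 0,"wz": 0,"grip": 7.2}
    - {"dx": 0,"dy": 0,"dz": 0,"wx": 0,"wy": 0,"wz": 0,"grip": 6.5}
    - {"dx": 0,"dy": 0,"dz": 0,"wx": 0,"wy": 0,"wz": 0,"grip": 6}
    - {"dx": 0,"dy": 0,"dz": 0,"wx": 0,"wy": 0,"wz": 0,"grip": 5.6}
    - {"dx": 0,"dy": 0,"dz": 0,"wx": 0,"wy": 0,"wz": 0,"grip": 5.3}
    - {"dx": 0,"dy": 0,"dz": 0,"wx": 0,"wy": 0,"wz": 0,"grip": 5}
    - {"dx": 0,"dy": 0,"dz": 0,"wx": 0,"wy": 0,"wz": 0,"grip": 4.5}
    - {"dx": 0,"dy": 0,"dz": 0,"wx": 0,"wy": 0,"wz": 0,"grip": 4}
    - {"dx": 0,"dy": 0,"dz": 0,"wx": 0,"wy": 0,"wz": 0,"grip": 4}

```text
clock: 3.4
eef_pos: [0.5322, -0.3079, 0.0699]
tool_rot: [0.928, 0.372, 0.001, 0.002]
ft_force: [0.1, 0.1, 4.2]
grip_width: 0.0509
grasp_force: 61.6
```

Emit:
arm_command:
  increments:
    - {"dx": 0,"dy": 0,"dz": 0,"wx": 0,"wy": 0,"wz": 0,"grip": 4}
    - {"dx": 0,"dy": 0,"dz": 0,"wx": 0,"wy": 0,"wz": 0,"grip": 4}

```text
clock: 3.6
eef_pos: [0.5322, -0.3079, 0.0699]
tool_rot: [0.928, 0.372, 0.001, 0.001]
ft_force: [-0.8, -0.1, 5.1]
grip_width: 0.0507
grasp_force: 61.6
```

```bash
python3 -c "
from h import *
tgt((.5305,-.3075,.20),43.7)"
```

```text
shift cm [ -0.09  -0.1  -13.01] rot [0.0032 0.0001 0.0001] tcp [ 0.5322 -0.3079  0.0699] yaw 43.71 w 0.0507 q [-0.52  0.57  0.07  1.07 -0.    1.85] t 3.6
```

Emit:
arm_command:
  increments:
    - {"dx": 0,"dy": 0,"dz": -0.3,"wx": 0,"wy": 0,"wz": 0,"grip": 4}
    - {"dx": 0,"dy": 0,"dz": -1,"wx": 0,"wy": 0,"wz": 0,"grip": 4}
    - {"dx": 0,"dy": 0,"dz": -2.2,"wx": 0,"wy": 0,"wz": 0,"grip": 4}
    - {"dx": 0,"dy": 0,"dz": -4,"wx": 0,"wy": 0,"wz": 0,"grip": 4}
    - {"dx": 0,"dy": 0,"dz": -6,"wx": 0,"wy": 0,"wz": 0,"grip": 4}
    - {"dx": 0,"dy": 0,"dz": -8,"wx": 0,"wy": 0,"wz": 0,"grip": 4}
    - {"dx": 0,"dy": 0,"dz": -10,"wx": 0,"wy": 0,"wz": 0,"grip": 4}
    - {"dx": 0,"dy": 0,"dz": -11.8,"wx": 0,"wy": 0,"wz": 0,"grip": 4}
    - {"dx": 0,"dy": 0,"dz": -12.7,"wx": 0,"wy": 0,"wz": 0,"grip": 4}
    - {"dx": 0,"dy": 0,"dz": -13,"wx": 0,"wy": 0,"wz": 0,"grip": 4}

```text
clock: 4.6
eef_pos: [0.532, -0.3077, 0.2008]
tool_rot: [0.928, 0.372, 0.001, 0.002]
ft_force: [0.9, -0.1, -2.9]
grip_width: 0.0507
grasp_force: 62.7
```

```bash
python3 -c "
from h import *
tgt((.506,.235,.20),180)
snap('side','side1')
im=np.load('side1.npz')['im'];cv2.imwrite('pics/side1c.png',cv2.resize(im[50:250,200:400,::-1],None,fx=3,fy=3))"
```

```text
shift cm [ 35.61 -41.03  -0.08] rot [ 2.2000e-03  4.7000e-03 -2.3788e+00] tcp [ 0.532  -0.3077  0.2008] yaw 43.71 w 0.0507 q [-0.52  0.48  0.27  1.36 -0.    1.85] t 4.6
```

View pics/side1c.png

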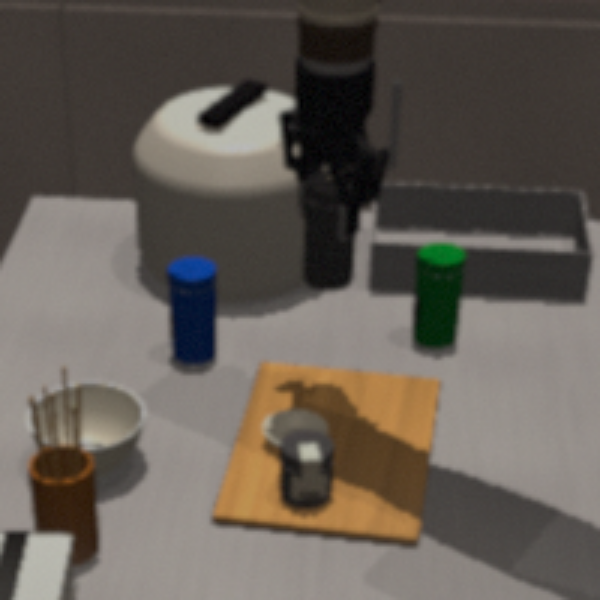

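Emit:
arm_command:
  increments:
    - {"dx": 0.5,"dy": -0.6,"dz": 0,"wx": 0,"wy": 0,"wz": -0.04,"grip": 4}
    - {"dx": 1.7,"dy": -2.0,"dz": 0,"wx": 0,"wy": 0,"wz": -0.12,"grip": 4}
    - {"dx": 3.4,"dy": -3.9,"dz": 0,"wx": 0,"wy": 0,"wz": -0.23,"grip": 4}
    - {"dx": 5.3,"dy": -6.1,"dz": 0,"wx": 0,"wy": 0,"wz": -0.36,"grip": 4}
    - {"dx": 7.4,"dy": -8.5,"dz": 0,"wx": 0,"wy": 0,"wz": -0.5,"grip": 4}
    - {"dx": 9.5,"dy": -10.9,"dz": 0,"wx": 0,"wy": 0,"wz": -0.64,"grip": 4}
    - {"dx": 11.6,"dy": -13.4,"dz": 0,"wx": 0,"wy": 0,"wz": -0.78,"grip": 4}
    - {"dx": 13.7,"dy": -15.8,"dz": 0,"wx": 0,"wy": 0,"wz": -0.92,"grip": 4}
    - {"dx": 15.8,"dy": -18.2,"dz": 0,"wx": 0,"wy": 0,"wz": -1.06,"grip": 4}
    - {"dx": 17.8,"dy": -20.5,"dz": 0,"wx": 0,"wy": 0,"wz": -1.19,"grip": 4}

```text
clock: 5.65
eef_pos: [0.5172, -0.0343, 0.1976]
tool_rot: [0.557, 0.831, -0.001, -0.0]
ft_force: [0.4, -0.1, -2.0]
grip_width: 0.0511
grasp_force: 62.8
```

Emit:
arm_command:
  increments:
    - {"dx": 0,"dy": 0,"dz": 0,"wx": 0,"wy": 0,"wz": 0,"grip": 4}
    - {"dx": 0,"dy": 0,"dz": 0,"wx": 0,"wy": 0,"wz": 0,"grip": 4}
    - {"dx": 0,"dy": 0,"dz": 0,"wx": 0,"wy": 0,"wz": 0,"grip": 4}

```text
clock: 5.95
eef_pos: [0.5182, -0.0366, 0.1982]
tool_rot: [0.56, 0.828, -0.001, 0.0]
ft_force: [0.0, 0.2, -1.7]
grip_width: 0.0512
grasp_force: 62.8
```

```bash
python3 -c "
from h import *
tgt((.506,.235,.20),180)"
```

```text
shift cm [25.66  8.98 -0.23] rot [-1.9000e-03  9.0000e-04 -1.1893e+00] tcp [ 0.5182 -0.0366  0.1982] yaw 111.86 w 0.0512 q [-0.07  0.3  -0.01  1.27 -0.    1.12] t 5.95
```

Emit:
arm_command:
  increments:
    - {"dx": 1.0,"dy": 0.4,"dz": 0,"wx": 0,"wy": 0,"wz": -0.06,"grip": 4}
    - {"dx": 3,"dy": 1.0,"dz": 0,"wx": 0,"wy": 0,"wz": -0.15,"grip": 4}
    - {"dx": 6,"dy": 2.1,"dz": 0,"wx": 0,"wy": 0,"wz": -0.29,"grip": 4}
    - {"dx": 9,"dy": 3.1,"dz": 0,"wx": 0,"wy": 0,"wz": -0.43,"grip": 4}
    - {"dx": 12,"dy": 4.2,"dz": 0,"wx": 0,"wy": 0,"wz": -0.57,"grip": 4}
    - {"dx": 15,"dy": 5.2,"dz": 0,"wx": 0,"wy": 0,"wz": -0.71,"grip": 4}
    - {"dx": 18,"dy": 6.3,"dz": -0.2,"wx": 0,"wy": 0,"wz": -0.85,"grip": 4}
    - {"dx": 21,"dy": 7.3,"dz": -0.2,"wx": 0,"wy": 0,"wz": -0.98,"grip": 4}
    - {"dx": 24,"dy": 8.4,"dz": -0.2,"wx": 0,"wy": 0,"wz": -1.1,"grip": 4}
    - {"dx": 25.7,"dy": 9,"dz": -0.2,"wx": 0,"wy": 0,"wz": -1.19,"grip": 4}

```text
clock: 6.95
eef_pos: [0.5066, 0.2369, 0.1999]
tool_rot: [-0.003, 1.0, -0.001, 0.0]
ft_force: [0.3, 0.4, -2.0]
grip_width: 0.0511
grasp_force: 62.9
```

Emit:
arm_command:
  increments:
    - {"dx": 0,"dy": 0,"dz": 0,"wx": 0,"wy": 0,"wz": 0,"grip": 4}
    - {"dx": 0,"dy": 0,"dz": 0,"wx": 0,"wy": 0,"wz": 0,"grip": 4}
    - {"dx": 0,"dy": 0,"dz": 0,"wx": 0,"wy": 0,"wz": 0,"grip": 4}
    - {"dx": 0,"dy": 0,"dz": 0,"wx": 0,"wy": 0,"wz": 0,"grip": 4}

```text
clock: 7.35
eef_pos: [0.5066, 0.2344, 0.2003]
tool_rot: [0.001, 1.0, -0.001, 0.0]
ft_force: [-0.2, 0.5, -2.2]
grip_width: 0.0508
grasp_force: 63.0
```

```bash
python3 -c "
from h import *
tgt((.506,.235,.12),180)
snap('side','side2');snap('top','top2')
a=np.load('side2.npz')['im'][130:330,180:380];b=np.load('top2.npz')['im'][160:290,110:240]
c=np.zeros((520,800,3),np.uint8);c[:400,:400]=cv2.resize(a,(400,400),interpolation=2);c[:400,400:]=cv2.resize(b,(400,400),interpolation=2)
cv2.imwrite('pics/c2.png',np.clip(c[:400,:,::-1]*1.5,0,255))"
```

```text
shift cm [0.07 0.08 8.03] rot [-0.002   0.0009 -0.0015] tcp [0.5066 0.2344 0.2003] yaw 179.92 w 0.0508 q [ 0.43  0.37  0.1   1.3  -0.    0.44] t 7.35[ WARN:0@2.511] global loadsave.cpp:1063 imwrite_ Unsupported depth image for selected encoder is fallbacked to CV_8U.
```

View pics/c2.png

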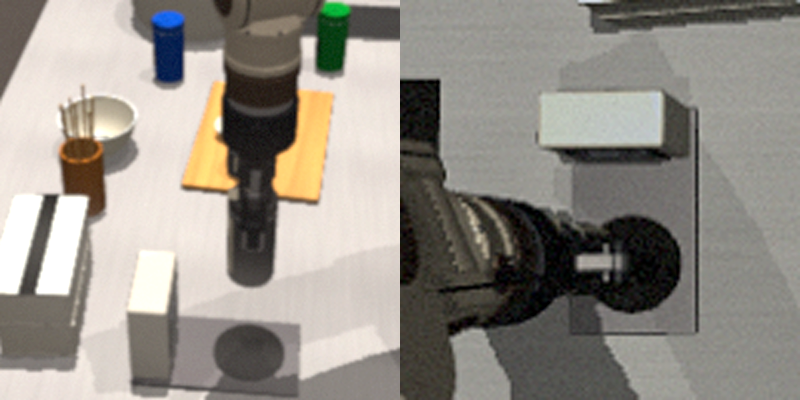

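Emit:
arm_command:
  increments:
    - {"dx": 0.1,"dy": 0,"dz": 0.5,"wx": 0,"wy": 0,"wz": 0,"grip": 4}
    - {"dx": 0.1,"dy": 0.1,"dz": 1.7,"wx": 0,"wy": 0,"wz": 0,"grip": 4}
    - {"dx": 0.1,"dy": 0.1,"dz": 3.2,"wx": 0,"wy": 0,"wz": 0,"grip": 4}
    - {"dx": 0.1,"dy": 0.1,"dz": 5,"wx": 0,"wy": 0,"wz": 0,"grip": 4}
    - {"dx": 0.1,"dy": 0.1,"dz": 6.8,"wx": 0,"wy": 0,"wz": 0,"grip": 4}
    - {"dx": 0.1,"dy": 0.1,"dz": 8.5,"wx": 0,"wy": 0,"wz": 0,"grip": 4}
    - {"dx": 0.1,"dy": 0.1,"dz": 10,"wx": 0,"wy": 0,"wz": 0,"grip": 4}
    - {"dx": 0.1,"dy": 0.1,"dz": 11.2,"wx": 0,"wy": 0,"wz": 0,"grip": 4}
    - {"dx": 0.1,"dy": 0.1,"dz": 12,"wx": 0,"wy": 0,"wz": 0,"grip": 4}
    - {"dx": 0.1,"dy": 0.1,"dz": 12.0,"wx": 0,"wy": 0,"wz": 0,"grip": 4}

```text
clock: 8.45
eef_pos: [0.5044, 0.2361, 0.0788]
tool_rot: [-0.001, 1.0, -0.001, -0.001]
ft_force: [-0.2, 0.2, -3.2]
grip_width: 0.0506
grasp_force: 63.0
```

Emit:
arm_command:
  increments:
    - {"dx": 0,"dy": 0,"dz": 0,"wx": 0,"wy": 0,"wz": 0,"grip": 4}
    - {"dx": 0,"dy": 0,"dz": 0,"wx": 0,"wy": 0,"wz": 0,"grip": 4}

```text
clock: 8.65
eef_pos: [0.5061, 0.2369, 0.0812]
tool_rot: [-0.001, 1.0, -0.0, 0.001]
ft_force: [-0.2, 0.0, -2.8]
grip_width: 0.0511
grasp_force: 63.0
```

```bash
python3 -c "
from h import *
tgt((.505,.235,.072),180)
im,d=snap('side','side3');snap('top','top3')
a=im[200:340,230:370];b=np.load('top3.npz')['im'][180:280,140:240]
c=np.hstack([cv2.resize(a,(400,400),interpolation=2),cv2.resize(b,(400,400),interpolation=2)])
cv2.imwrite('pics/c3.png',np.clip(c[:,:,::-1]*1.8,0,255).astype(np.uint8))"
```

```text
shift cm [ 0.11 -0.19  0.92] rot [-0.0009  0.0026  0.0012] tcp [0.5061 0.2369 0.0812] yaw -179.93 w 0.0511 q [ 0.44  0.46 -0.09  1.02 -0.    0.44] t 8.65
```

View pics/c3.png

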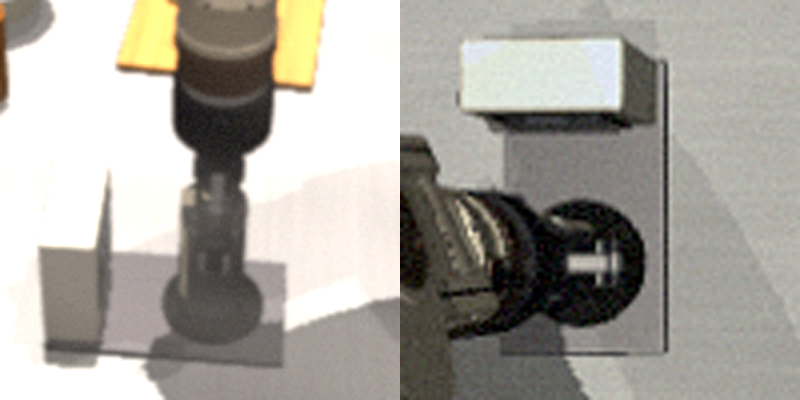

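```bash
python3 -c "
from h import *
P=[];Y=[]
for i in range(16):
    viewer.camera('side');o=monitor.get_obs();P.append(o['eef_pos']);m=R.from_quat(o['tool_rot']).as_matrix();Y.append([np.degrees(np.arctan2(m[1,0],m[0,0]))%360,*m[:2,2]])
print(np.mean(P,0).round(4),np.std(P,0).round(4),np.mean(Y,0).round(4),o['ft_force'],o['clock'])"
```

```text
[0.5055 0.2366 0.0805] [0.0002 0.0001 0.0003] [ 1.800682e+02  1.300000e-03 -1.600000e-03] [ 0.68339119  0.97301629 -1.87244781] 9.55
```

Emit:
arm_command:
  increments:
    - {"dx": 0,"dy": -0.1,"dz": 0.1,"wx": 0,"wy": 0,"wz": 0,"grip": 4}
    - {"dx": 0,"dy": -0.1,"dz": 0.2,"wx": 0,"wy": 0,"wz": 0,"grip": 4}
    - {"dx": 0,"dy": -0.1,"dz": 0.3,"wx": 0,"wy": 0,"wz": 0,"grip": 4}
    - {"dx": 0,"dy": -0.1,"dz": 0.4,"wx": 0,"wy": 0,"wz": 0,"grip": 4}
    - {"dx": 0,"dy": -0.1,"dz": 0.5,"wx": 0,"wy": 0,"wz": 0,"grip": 4}
    - {"dx": 0,"dy": -0.1,"dz": 0.6,"wx": 0,"wy": 0,"wz": 0,"grip": 4}
    - {"dx": 0,"dy": -0.1,"dz": 0.7,"wx": 0,"wy": 0,"wz": 0,"grip": 4}
    - {"dx": 0,"dy": -0.1,"dz": 0.7,"wx": 0,"wy": 0,"wz": 0,"grip": 4}
    - {"dx": 0,"dy": -0.1,"dz": 0.7,"wx": 0,"wy": 0,"wz": 0,"grip": 4}

```text
clock: 10.45
eef_pos: [0.5054, 0.2356, 0.0733]
tool_rot: [-0.001, 1.0, -0.001, 0.0]
ft_force: [0.3, -0.9, -3.1]
grip_width: 0.0507
grasp_force: 63.0
```

Emit:
arm_command:
  increments:
    - {"dx": 0,"dy": 0,"dz": 0.1,"wx": 0,"wy": 0,"wz": 0,"grip": 4}
    - {"dx": 0,"dy": 0,"dz": 0.1,"wx": 0,"wy": 0,"wz": 0,"grip": 4}

```text
clock: 10.65
eef_pos: [0.5054, 0.2355, 0.0723]
tool_rot: [-0.001, 1.0, -0.001, 0.0]
ft_force: [-0.3, 0.1, -3.0]
grip_width: 0.0506
grasp_force: 63.0
```

Emit:
arm_command:
  increments:
    - {"dx": 0,"dy": 0,"dz": 0.05,"wx": 0,"wy": 0,"wz": 0,"grip": 4}
    - {"dx": 0,"dy": 0,"dz": 0.1,"wx": 0,"wy": 0,"wz": 0,"grip": 4}

```text
clock: 10.85
eef_pos: [0.5056, 0.2356, 0.0718]
tool_rot: [-0.001, 1.0, -0.001, 0.001]
ft_force: [-2.0, -0.1, 2.4]
grip_width: 0.0507
grasp_force: 63.3
```

Emit:
arm_command:
  increments:
    - {"dx": 0,"dy": 0,"dz": 0.03,"wx": 0,"wy": 0,"wz": 0,"grip": 4}
    - {"dx": 0,"dy": 0,"dz": 0.03,"wx": 0,"wy": 0,"wz": 0,"grip": 4}

```text
clock: 11.05
eef_pos: [0.5056, 0.2356, 0.0718]
tool_rot: [-0.001, 1.0, -0.001, 0.001]
ft_force: [-2.0, -2.6, 5.4]
grip_width: 0.0504
grasp_force: 63.4
```

Emit:
arm_command:
  increments:
    - {"dx": 0,"dy": 0,"dz": 0,"wx": 0,"wy": 0,"wz": 0,"grip": 5}
    - {"dx": 0,"dy": 0,"dz": 0,"wx": 0,"wy": 0,"wz": 0,"grip": 5.2}
    - {"dx": 0,"dy": 0,"dz": 0,"wx": 0,"wy": 0,"wz": 0,"grip": 5.4}
    - {"dx": 0,"dy": 0,"dz": 0,"wx": 0,"wy": 0,"wz": 0,"grip": 5.6}
    - {"dx": 0,"dy": 0,"dz": 0,"wx": 0,"wy": 0,"wz": 0,"grip": 6}
    - {"dx": 0,"dy": 0,"dz": 0,"wx": 0,"wy": 0,"wz": 0,"grip": 6.6}
    - {"dx": 0,"dy": 0,"dz": 0,"wx": 0,"wy": 0,"wz": 0,"grip": 7.4}
    - {"dx": 0,"dy": 0,"dz": 0,"wx": 0,"wy": 0,"wz": 0,"grip": 8.2}
    - {"dx": 0,"dy": 0,"dz": 0,"wx": 0,"wy": 0,"wz": 0,"grip": 8.5}
    - {"dx": 0,"dy": 0,"dz": 0,"wx": 0,"wy": 0,"wz": 0,"grip": 8.5}

```text
clock: 12.05
eef_pos: [0.5055, 0.2356, 0.0711]
tool_rot: [-0.001, 1.0, -0.001, 0.001]
ft_force: [0.4, 0.5, 0.2]
grip_width: 0.085
grasp_force: 0.0
```

Emit:
arm_command:
  increments:
    - {"dx": 0,"dy": 0,"dz": -0.5,"wx": 0,"wy": 0,"wz": 0,"grip": 8.5}
    - {"dx": 0,"dy": 0,"dz": -1.5,"wx": 0,"wy": 0,"wz": 0,"grip": 8.5}
    - {"dx": 0,"dy": 0,"dz": -3,"wx": 0,"wy": 0,"wz": 0,"grip": 8.5}
    - {"dx": 0,"dy": 0,"dz": -5,"wx": 0,"wy": 0,"wz": 0,"grip": 8.5}
    - {"dx": 0,"dy": 0,"dz": -7,"wx": 0,"wy": 0,"wz": 0,"grip": 8.5}
    - {"dx": 0,"dy": 0,"dz": -9,"wx": 0,"wy": 0,"wz": 0,"grip": 8.5}
    - {"dx": 0,"dy": 0,"dz": -11,"wx": 0,"wy": 0,"wz": 0,"grip": 8.5}
    - {"dx": 0,"dy": 0,"dz": -13,"wx": 0,"wy": 0,"wz": 0,"grip": 8.5}
    - {"dx": 0,"dy": 0,"dz": -14.5,"wx": 0,"wy": 0,"wz": 0,"grip": 8.5}
    - {"dx": 0,"dy": 0,"dz": -15,"wx": 0,"wy": 0,"wz": 0,"grip": 8.5}

```text
clock: 13.05
eef_pos: [0.5064, 0.2363, 0.2241]
tool_rot: [-0.001, 1.0, 0.0, 0.003]
ft_force: [0.5, 0.8, -0.4]
grip_width: 0.0851
grasp_force: 0.0
```

Emit:
arm_command:
  increments:
    - {"dx": 2,"dy": -2,"dz": 0,"wx": 0,"wy": 0,"wz": 0,"grip": 8.5}
    - {"dx": 4,"dy": -6,"dz": 0,"wx": 0,"wy": 0,"wz": 0,"grip": 8.5}
    - {"dx": 6,"dy": -10,"dz": 0,"wx": 0,"wy": 0,"wz": 0,"grip": 8.5}
    - {"dx": 8,"dy": -14,"dz": 0,"wx": 0,"wy": 0,"wz": 0,"grip": 8.5}
    - {"dx": 10,"dy": -18,"dz": 0,"wx": 0,"wy": 0,"wz": 0,"grip": 8.5}
    - {"dx": 12,"dy": -22,"dz": 0,"wx": 0,"wy": 0,"wz": 0,"grip": 8.5}
    - {"dx": 13,"dy": -26,"dz": 0,"wx": 0,"wy": 0,"wz": 0,"grip": 8.5}
    - {"dx": 14,"dy": -28,"dz": 0,"wx": 0,"wy": 0,"wz": 0,"grip": 8.5}
    - {"dx": 14,"dy": -28,"dz": 0,"wx": 0,"wy": 0,"wz": 0,"grip": 8.5}
    - {"dx": 14,"dy": -28,"dz": 0,"wx": 0,"wy": 0,"wz": 0,"grip": 8.5}

```text
clock: 14.05
eef_pos: [0.3656, -0.0445, 0.2215]
tool_rot: [0.0, 1.0, -0.001, 0.001]
ft_force: [0.7, -0.3, 0.4]
grip_width: 0.0851
grasp_force: 0.0
```

```bash
python3 -c "
from h import *
im,d=snap('side','side4');b,d=snap('top','top4')
c=np.hstack([cv2.resize(im[200:340,230:370],(300,300),interpolation=2),cv2.resize(b[195:280,145:225],None,fx=6,fy=6,interpolation=2)[:300] if 0 else np.zeros((300,20,3),np.uint8)])
e=cv2.resize(b[185:275,145:225],None,fx=6,fy=6,interpolation=2)
o=np.zeros((540,800,3),np.uint8);o[:300,:300]=c[:,:300];o[:,320:]=e
cv2.imwrite('pics/c4.png',np.clip(o[:,:,::-1]*1.8,0,255).astype(np.uint8))
print(monitor.get_obs()['clock'])"
```

```text
14.15
```

View pics/c4.png

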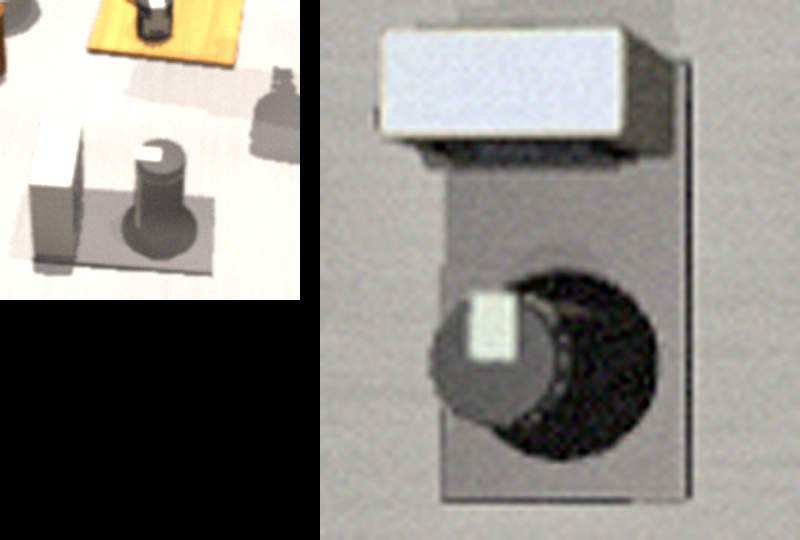

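```bash
python3 - <<'E'
from h import *
im=np.load('top4.npz')['im'];d=np.load('top4.npz')['d']
c=lambda p:[((x-320+.5)/6-.5+145,(y+.5)/6-.5+185) for x,y in p]
P=atz('top',c([(493,360),(430,360),(556,360),(493,426)]),.124);print(P.round(4))
uv=[(u,v) for v in range(225,262) for u in range(160,195)]
W=atd('top',uv,d);L=W[(W[:,2]>.116)];print('lid',len(L),((L.max(0)+L.min(0))/2).round(4),np.median(L,0).round(4))
g=cv2.resize(im[185:275,145:225].min(2),None,fx=6,fy=6,interpolation=cv2.INTER_CUBIC)
m=(g>85).astype(np.uint8);m[:280]=0;m[370:]=0;m[:,:135]=0;m[:,205:]=0
n,lab,st,_=cv2.connectedComponentsWithStats(m);k=1+st[1:,4].argmax();print(st[k])
ys,xs=np.nonzero(lab==k)
for e in('l','r'):
    rows=range(300,352,2);pts=[(320+(xs[ys==y].min() if e=='l' else xs[ys==y].max()),y) for y in rows]
    Q=atz('top',c(pts),.124);s=np.polyfit(Q[:,0],Q[:,1],1);print('yaw',np.degrees(np.arctan(s[0])).round(2),Q[:,1].mean().round(4))
# block top front/back edges, whole mask
E
```

```text
[[0.5074 0.2362 0.124 ]
 [0.5075 0.2613 0.124 ]
 [0.5073 0.2112 0.124 ]
 [0.4816 0.2359 0.124 ]]
lid 386 [0.5088 0.1228 0.5894] [0.5087 0.235  0.1248]
[ 149  290   47   71 3106]
yaw -2.39 0.2457
yaw 2.07 0.2277
```

```bash
python3 -c "
from h import *
print(job.job_done())"
```

```text
the job is handed in; nothing more can be done
None
```

The tall tin is standing upright on the reader's pad, about 2 mm off centre by my measurement, with its label within about 1° of square to the window; I handed the job in after about 14 s with the arm clear, and the verdict was not reported.

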